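# Roll-test the transformer clamp rods

### The arm

A 6-joint arm with a two-finger parallel gripper is mounted at the origin on the work surface. World frame = base frame: x ahead of the robot, y to its left, z up, the work surface at z = 0. Lengths are in m, angles in degrees, forces in N, time in s.
With the tool pointing down it reaches from about 0.275 to 1 m from the base axis. Payload 8.4 kg.
Tool frame: the origin (TCP) lies between the finger pads; the fingertips stand robot.tip_reach ahead of it and the grasp point (between the pads) lies 2 mm behind it (robot.tip_reach is the distance from the TCP to the fingertips, in m); z points along the fingers, y is the line along which they close (so a half turn about z gives the same grasp; the last joint's range is limited). The gripper opens to 85 mm and grips with 20 to 120 N. Pads are 22 mm wide; open, the fingers measure 114 mm over their backs; the gripper's body (76 mm by 85 mm) begins 54 mm behind the grasp point. The pads swing forward as they close: fully open they stand 13 mm farther back than shut.
Start: joints at [71.998, 20.225, 93.587, -0, 66.188, -0.138], TCP at [0.192, 0.595, 0.248] pointing down, gripper open.
Joint ranges: [-150.9, 150.9], [-52.94, 120.26], [3.33, 152.33], [-74.26, 254.26], [0, 154.13], [-172.89, 172.89]. Speed limits (degrees/s): [127.2, 127.2, 159.86, 180, 180, 180].

### API

Orientations are given as a 3x3 rotation matrix whose columns are the frame's x, y, z axes.
In Python, from bench import robot gives the robot as it stands.
- The arm moves only by the tool arm_command, never from a script. Its argument "moves" is a list of rows, each a list of 5 numbers: the shift along the tool's x, y, z in mm, then the turn about the tool's z in rad, then the opening, from -1 (shut) to 1 (fully open), so that 0 is half open. A call has 1 to 20 rows; each row shifts and turns the commanded pose from where the row before left it, along the tool's axes as they then stand; what a row does not reach is not made up. A row lasts 1/12 s, in which the tool goes at most 41.7 mm and 7.16 degrees, less where a joint would pass 70% of its speed; a pose out of reach is approached as far as the arm can. A call with a gripper value outside its range is refused whole. The fingers move at their own pace and stop on an object; "force" is the grip in N (left out, the last holds). Time passes only in rows, so rows that do not move let the fingers close. It gives the time, the measured TCP pose, the force, the opening and the grip force at its end, in the units of the state.
- robot.state(): the state, without advancing time (a new reading comes with each control period).
- robot.grab_frame(name): name is "side" or "top" or "wrist"; returns (picture, depth): 420x560x3 uint8, red, green, blue; 420x560 float32, m along the optical axis (not along the pixel's ray), 0 where there is no reading.
- robot.get_calibration(name): a dict with "fx", "fy", "cx", "cy" (pixels), "dist" ([k1, k2, p1, p2, k3] as OpenCV has them; the pictures are not rectified), "camera_from_world" (4x4, takes a point from world to camera coordinates). Camera axes: x right, y up, looking along -z (the intrinsics and any distortion apply to the point x, -y, -z); pixel columns grow to the right and rows downward; lengths in m; the calibration is good to about 2 mm. A picture is of the moment at which its call begins: read the wrist's pose just before it. get_calibration takes no time and is no camera call; for the wrist camera it gives the pose at the moment of the call.
- robot.hand_in(): hands the job in; it is judged then, once.
The state is a dict: "t": time; "joint_pos": joint angles; "qd": joint speeds; "joint_efforts": joint torques, N m; "eef_pos": TCP position; "eef_rot": TCP orientation; "contact_force": force on the tool from outside, world axes, zero at the start; "moment": the same for the moment, N m; "finger_gap": finger opening in m; "finger_force": force on a finger pad.
Only numpy, scipy, OpenCV 4.12 (cv2) and the standard library are available. Lean on these libraries where they do the work, as an engineer would, in place of code of your own. Each camera call takes 0.05 s, during which the arm holds its last target. There are 200 camera calls.

### The job

Check the three clamp rods for straightness: holding the hand block, roll each rod on the iron plate towards the stop strip, at least half a turn and under a light press (12 N at most, giving way when a rod lifts the block), and feel which one is bent. The straight rods go all the way and stay lying against the strip, touched only by the block and never lifted; set the block back on the table on its sole, and put the bent rod in the scrap tray. Leave everything else where it is.

Things in the scene. Friction and masses are not known exactly. Their poses are not given: they have to be found in the camera images.
- rod_1: plain steel clamp rod, 18 mm in diameter, 110 mm long, about 0.22 kg, lying on the plate's near part; one of the three rods (not told which) has a bow of 3 mm at mid-length, sideways at the start, the others are straight. Origin on the axis at mid-length (within 1.5 mm), y along the rod; x and z turn as it rolls. It rolls with a little drag and stays where it is left
- rod_2: another rod, made as rod_1; see there (rod_N_c2 means the middle piece of rod N). (Whichever is the bent one may flop over by up to a quarter turn when the block is lifted off it)
- rod_3: another rod, made as rod_1; see there (rod_N_c2 means the middle piece of rod N). (Whichever is the bent one may flop over by up to a quarter turn when the block is lifted off it)
- plate: fixed ground iron plate, 240 mm along its x, 440 mm along its y, 30 mm thick, on levelling feet 8 to 14 mm high; origin at the centre of its underside, x away from the robot, z up. A steel stop strip, 20 mm wide, 7 mm high, runs along its whole y from x = +10 to +30 mm; a rod touching it has its axis at plate x = +1 mm. The rods start about 68 mm short of that, side by side, axes roughly along plate y
- stop_face (a point): foot of the near face of the stop strip, at its middle, on the plate's upper face (38 to 44 mm over the table, as the feet are set)
- block: loose wooden hand block, 0.18 kg, flat felt sole 100 mm along its x, 50 mm along its y, 8 mm thick, giving 1 mm per 10 N; origin at the sole's centre, z up. Held level and drawn over a rod, which rolls half as far as the block, the sole runs 18 mm over the plate on a straight rod; the bent rod lifts it by up to 3 mm once a turn (56 mm of rod travel)
- block_grip (a point): middle of the block's upright grip rib, 50 mm over the sole; the rib is 26 mm thick along the block's x, 46 mm long along its y, and reaches from 24 to 66 mm over the sole
- scrap: fixed open scrap tray of grey sheet metal, 170 mm along its x, 150 mm along its y, 45 mm high, walls and floor 3 mm; origin at the centre of its underside. It stands on the one side of the plate and the block on the other, either way round
- washer_1: steel washer, 30 mm wide, 6 mm thick, lying on the plate beyond the stop strip; a bystander
- washer_2: brass washer, 26 mm wide, 6 mm thick, lying on the plate beyond the stop strip; a bystander
- driver: screwdriver lying on the table; a bystander
- tape: black roll of tape, 90 mm wide, 19 mm high; a bystander
- jar: metal screw jar with a white cap, 60 mm wide, 75 mm high; a bystander
- fan: black cooling fan, 80 x 80 x 25 mm, lying flat; a bystander
There are look-alikes about, which are no part of the job. What is shaped like the rod_3 but turquoise is not meant.

How it is judged:
By the outcome, as a careful person would: the job done as asked, in the order asked, and still so for the second after the job is handed in, with the robot touching nothing.
It also fails if it takes over 72 s, if anything falls off the work surface, if the arm or the gripper's body presses on something with over 40 N, if the wrist force passes 120 N, or if a joint passes its speed limit or range.

## Working session

There is one attempt and no reset: what is moved stays moved. The work goes in short steps, Python scripts to look and compute and a tool call to move; the robot and the scene stay as the last step left them, time stands still between calls to the robot, and variables do not carry over. Pictures are saved under pics/ and viewed, at most 10 in all, crops included, and the job is handed in when it is done.

Besides the shell and the picture viewer there is one more tool, called after ">>>" in YAML: its name, and indented under it one key for each argument. arm_command: Moves the arm, as the interface text tells. Its arguments: {"type":"object","properties":{"moves":{"type":"array","items":{"type":"array","items":{"type":"number"}}},"force":{"type":"number"}},"required":["moves"]}

```bash
mkdir -p pics; ls
cat > h.py <<'E'
import numpy as np, cv2
from bench import robot
def grab(n,save=None):
    cal=robot.get_calibration(n); p,d=robot.grab_frame(n)
    if save: cv2.imwrite('pics/'+save,p[:,:,::-1])
    return p,d,cal
def KD(c): return np.array([[c['fx'],0,c['cx']],[0,c['fy'],c['cy']],[0,0,1.]]),np.array(c['dist'],float)
def rays(c,uv):
    K,D=KD(c); u=cv2.undistortPoints(np.array(uv,float).reshape(-1,1,2),K,D).reshape(-1,2)
    T=np.linalg.inv(np.array(c['camera_from_world']))
    d=np.c_[u[:,0],-u[:,1],-np.ones(len(u))]
    return T[:3,3],d@T[:3,:3].T
def onz(c,uv,z):
    o,d=rays(c,uv); return o+d*((z-o[2])/d[:,2])[:,None]
def pts(c,uv,dep):
    o,d=rays(c,uv); return o+d*np.array(dep,float).reshape(-1,1)
def proj(c,P):
    K,D=KD(c);T=np.array(c['camera_from_world']);q=np.atleast_2d(P)@T[:3,:3].T+T[:3,3]
    q=q*[1,-1,-1]
    return cv2.projectPoints(q,np.zeros(3),np.zeros(3),K,D)[0].reshape(-1,2)
def cloud(c,d):
    v,u=np.mgrid[:d.shape[0],:d.shape[1]]
    return pts(c,np.c_[u.ravel(),v.ravel()],d.ravel()).reshape(*d.shape,3)
E
python3 - <<'E'
from h import *
for n in('top','side'):
    p,d,c=grab(n,n+'0.png'); np.savez(n+'0.npz',p=p,d=d)
    print(n,np.linalg.inv(np.array(c['camera_from_world']))[:3,3])
s=robot.state(); print(s); print(robot.tip_reach)
E
```

```text
pics
top [0.35865151 0.01036847 1.25158483]
side [ 0.25124844 -1.15345484  1.31747914]
{'t': 0.1, 'joint_pos': array([ 7.19977664e+01,  2.02568811e+01,  9.36228292e+01,  5.18615171e-05,
        6.61896495e+01, -1.36815017e-01]), 'qd': array([-0.1333523 ,  0.02628226, -0.15271426,  0.024327  ,  0.03907837,
        0.01338374]), 'joint_efforts': array([-1.25852705e-03, -6.06361628e+01, -3.42818820e+01, -6.54151131e-05,
        3.88270011e-03,  1.39514700e-05]), 'eef_pos': array([0.19160946, 0.59448947, 0.24766943]), 'eef_rot': array([[-9.51779626e-01,  3.06782339e-01, -3.74914730e-04],
       [ 3.06782568e-01,  9.51778930e-01, -1.15103634e-03],
       [ 3.71831816e-06, -1.21055024e-03, -9.99999267e-01]]), 'contact_force': array([-0.19490641, -0.46042767, -0.31933863]), 'moment': array([ 0.05448226,  0.03021143, -0.04426068]), 'finger_force': 0.0, 'finger_gap': 0.08518103280037134}
0.017
```

View pics/top0.png

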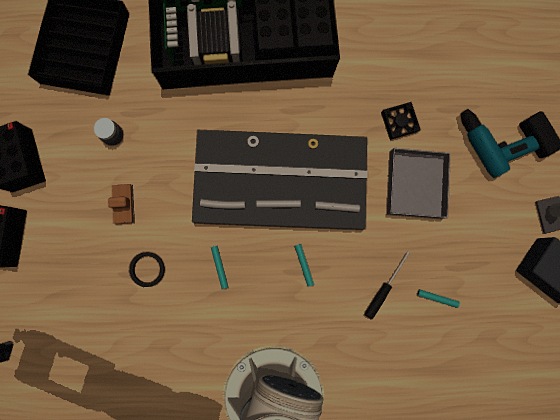

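View pics/side0.png

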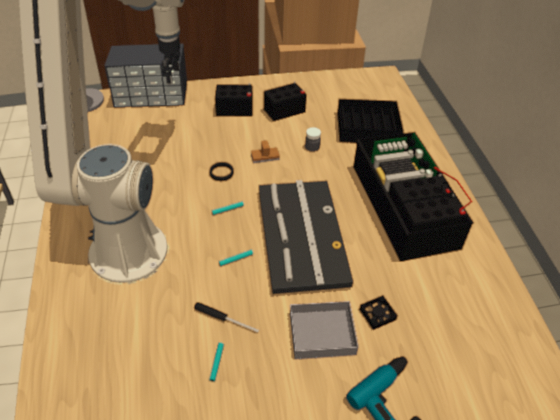

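Top view: the plate spans about (193–367, 130–229) with the stop strip at row ~171. The grey rods lie at (222,204), (278,204) and (337,207). The block is at (121,204) and the scrap tray at (418,184). The three turquoise rods, at (219,267), (304,265) and (438,298), are look-alikes on the table, not on the plate. Next I measure.

Run:
```python
from h import *
z=np.load('top0.npz');p,d=z['p'],z['d'];c=robot.get_calibration('top')
X=cloud(c,d)
hsv=cv2.cvtColor(p,cv2.COLOR_RGB2HSV)
# plate: height
m=np.zeros(d.shape,bool);m[120:240,180:380]=1
pl=m&(X[...,2]>.03)&(X[...,2]<.06)&(hsv[...,2]<110)
print('plate z',np.percentile(X[pl][:,2],[5,50,95]))
zt=np.median(X[pl][:,2])
mm=(m&(X[...,2]>.025)).astype(np.uint8)
mm=cv2.morphologyEx(mm,cv2.MORPH_OPEN,np.ones((5,5)))
k=max(cv2.findContours(mm,0,1)[0],key=cv2.contourArea)
Q=onz(c,k.reshape(-1,2),zt)[:,:2].astype(np.float32)
print('plate rect',cv2.minAreaRect(Q),'area')
br=(hsv[...,2]>105)&(hsv[...,1]<60)&m
n,l,st,ce=cv2.connectedComponentsWithStats(br.astype(np.uint8))
for i in range(1,n):
    if st[i,4]<40: continue
    v,u=np.where(l==i); P=onz(c,np.c_[u,v],zt+.012)[:,:2]
    print(i,st[i],'med z',np.median(X[l==i][:,2]),cv2.minAreaRect(P.astype(np.float32)))
    a=np.polyfit(P[:,1],P[:,0],2); print('  mean',P.mean(0),'poly c2',a[0],'sag mm',a[0]*.055**2*1e3)
# block
m=np.zeros(d.shape,bool);m[175:235,95:145]=1
b=m&(X[...,2]>.012);v,u=np.where(b);print('block z pct',np.percentile(X[b][:,2],[5,25,50,75,95]))
for lo,hi in((.012,.04),(.05,.075)):
    b=m&(X[...,2]>lo)&(X[...,2]<hi);P=X[b]
    print(lo,np.median(P[:,2]),P.mean(0),cv2.minAreaRect(P[:,:2].astype(np.float32)),len(P))
m=np.zeros(d.shape,bool);m[140:230,375:460]=1
b=m&(X[...,2]>.03);P=X[b];print('tray',cv2.minAreaRect(P[:,:2].astype(np.float32)),P[:,2].max())
cr=p[120:240,90:460];cv2.imwrite('pics/crop.png',cv2.resize(cr,None,fx=2.15,fy=2.15,interpolation=2)[:,:,::-1])
```

```text
plate z [0.03856434 0.04261208 0.04741151]
plate rect ((0.5501515865325928, -0.027363061904907227), (0.44145438075065613, 0.24104125797748566), 86.69971466064453) area
1 [248 136  11  11  71] med z 0.047841102744463626 ((0.646520733833313, 0.040221501141786575), (0.025313571095466614, 0.025868656113743782), 89.13497924804688)
  mean [0.64724585 0.04080834] poly c2 2.860362944816886 sag mm 8.65259790807108
2 [ 194  164  174   14 1248] med z 0.04971262773895002 ((0.5699658989906311, -0.028449296951293945), (0.43720075488090515, 0.01925390027463436), 86.68553924560547)
  mean [ 0.56994471 -0.0281437 ] poly c2 0.0031424390510839477 sag mm 0.009505878129528942
3 [200 200  45   7 230] med z 0.05992443020120197 ((0.4885304868221283, 0.11986856162548065), (0.11040390282869339, 0.014072559773921967), 85.87069702148438)
  mean [0.48883168 0.12060727] poly c2 0.8358974833198471 sag mm 2.5285898870425374
4 [257 201  44   5 219] med z 0.059574113050471666 ((0.48759204149246216, -0.021201569586992264), (0.10745804011821747, 0.01005584467202425), 89.00174713134766)
  mean [ 0.48762165 -0.02091068] poly c2 0.058512336353262216 sag mm 0.1769998174686182
5 [316 202  44   9 235] med z 0.059604496497131176 ((0.47758129239082336, -0.16882987320423126), (0.10919041931629181, 0.013394666835665703), 84.24337005615234)
  mean [ 0.47770437 -0.16877678] poly c2 0.11695723888360808 sag mm 0.35379564762291443
block z pct [0.02020887 0.02428294 0.02671384 0.05440582 0.06906837]
0.012 0.02541745991298916 [0.49524423 0.37751312 0.02515063] ((0.4969170391559601, 0.38057512044906616), (0.10093645751476288, 0.05052945017814636), 3.1580045223236084) 604
0.05 0.0661333869656009 [0.49592768 0.3790119  0.06542991] ((0.4963054358959198, 0.38095879554748535), (0.02627408690750599, 0.04586711525917053), 1.5413002967834473) 207
tray ((0.5053350925445557, -0.2249075472354889), (0.20322223007678986, 0.5159304141998291), 10.442391395568848) 1.2515848265477414
```

View pics/crop.png

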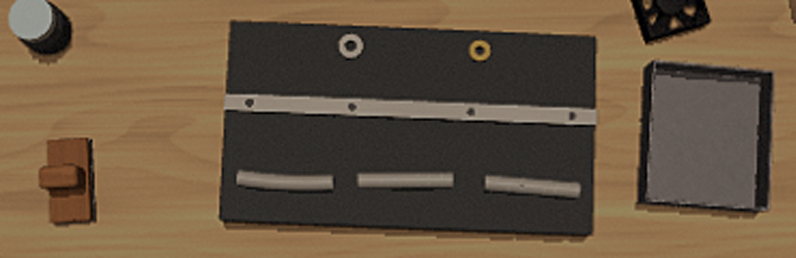

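Rod at (222,204), y≈+0.12, looks visibly bowed. All three still get rolled. Next I fetch the block.

```bash
cat >> h.py <<'E'
def plan(x,y,z,psi):
    """turn (rad) and then tool-frame shift (mm) to reach TCP x,y,z with tool y heading psi (deg)"""
    s=robot.state();R=s['eef_rot'];h=np.degrees(np.arctan2(R[1,1],R[0,1]))
    a=np.radians(psi);D=np.array([x,y,z])-s['eef_pos']
    print('t %.2f pos %s head %.2f turn %.4f shift x %.1f y %.1f z %.1f'%(s['t'],np.round(s['eef_pos'],4),h,np.radians(h-psi),1e3*(-D[0]*np.sin(a)+D[1]*np.cos(a)),1e3*(D[0]*np.cos(a)+D[1]*np.sin(a)),-1e3*D[2]))
E
python3 -c "
from h import *
plan(.4964,.3809,.12,3)"
```

```text
t 0.10 pos [0.1916 0.5945 0.2477] head 72.13 turn 1.2066 shift x -229.2 y 293.2 z 127.7
```

>>> arm_command:
  moves:
    - [0,0,0,0.1206,1]
    - [0,0,0,0.1206,1]
    - [0,0,0,0.1206,1]
    - [0,0,0,0.1206,1]
    - [0,0,0,0.1206,1]
    - [0,0,0,0.1206,1]
    - [0,0,0,0.1206,1]
    - [0,0,0,0.1206,1]
    - [0,0,0,0.1206,1]
    - [0,0,0,0.1206,1]

```text
t: 0.93
eef_pos: [0.1916, 0.5946, 0.2478]
eef_rot: [[-0.047, 0.999, -0.0], [0.999, 0.047, -0.001], [-0.001, -0.0, -1.0]]
contact_force: [0.1, -0.1, -1.1]
finger_gap: 0.085
finger_force: 0.0
```

>>> arm_command:
  moves:
    - [-19,24.4,10,0,1]
    - [-19,24.4,10,0,1]
    - [-19,24.4,10,0,1]
    - [-19,24.4,10,0,1]
    - [-19,24.4,10,0,1]
    - [-19,24.4,10,0,1]
    - [-19,24.4,10,0,1]
    - [-19,24.4,10,0,1]
    - [-19,24.4,10,0,1]
    - [-19,24.4,10,0,1]
    - [-19,24.4,10,0,1]
    - [-19,24.4,10,0,1]
    - [0,0,0,0,1]

```text
t: 2.02
eef_pos: [0.4991, 0.3791, 0.1261]
eef_rot: [[-0.05, 0.999, -0.001], [0.999, 0.05, -0.002], [-0.002, -0.001, -1.0]]
contact_force: [-0.8, -0.2, -0.4]
finger_gap: 0.0853
finger_force: 0.0
```

Run:
```python
from h import *
p,d,c=grab('wrist','w1.png');X=cloud(c,d)
P=X[(X[...,2]>.055)&(X[...,2]<.072)&(abs(X[...,1]-.38)<.05)&(abs(X[...,0]-.496)<.05)]
if len(P): print('rib',cv2.minAreaRect(P[:,:2].astype(np.float32)),np.median(P[:,2]))
P=X[(X[...,2]>.017)&(X[...,2]<.032)&(abs(X[...,1]-.38)<.06)&(abs(X[...,0]-.496)<.08)]
if len(P): print('base',cv2.minAreaRect(P[:,:2].astype(np.float32)),np.median(P[:,2]))
plan(.4964,.3809,.049,3)
```

```text
rib ((0.49680113792419434, 0.38159939646720886), (0.025859955698251724, 0.04515928030014038), 3.6555488109588623) 0.06672407137693612
base ((0.49699121713638306, 0.3812914490699768), (0.0996803566813469, 0.05004763975739479), 3.0529959201812744) 0.025021911647864922
t 2.07 pos [0.4975 0.3805 0.1268] head 2.84 turn -0.0027 shift x 0.4 y -1.0 z 77.8
```

View pics/w1.png

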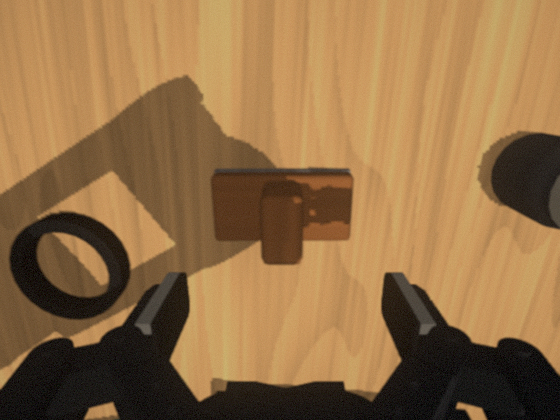

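The wrist view shows the block centred between the fingers, with the rib at about (282,225). I descend and grip.

>>> arm_command:
  moves:
    - [0.9,-0.5,13,0,1]
    - [0,0,13,0,1]
    - [0,0,13,0,1]
    - [0,0,13,0,1]
    - [0,0,13,0,1]
    - [0,0,12.5,0,1]
    - [0,0,0,0,1]
    - [0,0,0,0,-1]
    - [0,0,0,0,-1]
    - [0,0,0,0,-1]
    - [0,0,0,0,-1]
    - [0,0,0,0,-1]
    - [0,0,0,0,-1]
    - [0,0,0,0,-1]
  force: 60

```text
t: 3.23
eef_pos: [0.4961, 0.3838, 0.0514]
eef_rot: [[-0.053, 0.999, 0.001], [0.999, 0.053, 0.001], [0.001, 0.001, -1.0]]
contact_force: [0.2, 0.8, 3.9]
finger_gap: 0.025
finger_force: 63.5
```

Run:
```python
from h import *
s=robot.state();print(s['contact_force'],s['finger_gap'],s['finger_force'])
plan(.4969,.3814,.16,-3)
```

```text
[0.24829874 0.78201593 3.92396681] 0.02504244403283415 63.468629121780396
t 3.23 pos [0.4961 0.3838 0.0514] head 3.04 turn 0.1053 shift x -2.4 y 1.0 z -108.6
```

>>> arm_command:
  moves:
    - [0,0,-18,0,-1]
    - [0,0,-18,0,-1]
    - [0,0,-18,0,-1]
    - [0,0,-18,0,-1]
    - [0,0,-18,0,-1]
    - [0,0,-18,0,-1]
    - [0,0,0,0,-1]
    - [0,0,0,0,-1]

```text
t: 3.9
eef_pos: [0.496, 0.3838, 0.1593]
eef_rot: [[-0.053, 0.999, 0.001], [0.999, 0.053, 0.001], [0.001, 0.001, -1.0]]
contact_force: [-0.0, -0.5, -2.1]
finger_gap: 0.0252
finger_force: 62.9
```

Run:
```python
from h import *
z=np.load('top0.npz');p,d=z['p'],z['d'];c=robot.get_calibration('top');X=cloud(c,d)
pl=np.array([.5502,-.0274]);a=np.radians(-3.3);ex=np.array([np.cos(a),np.sin(a)]);ey=np.array([-ex[1],ex[0]])
zt=.0426
g=cv2.cvtColor(p,cv2.COLOR_RGB2GRAY).astype(float)
for u0,u1 in((195,250),(252,306),(311,365)):
    m=np.zeros(d.shape,bool);m[192:216,u0:u1]=1
    m&=(X[...,2]>zt+.009)|(g>75)
    v,u=np.where(m);P=onz(c,np.c_[u,v],zt+.009)[:,:2]
    (cx,cy),sz,an=cv2.minAreaRect(P.astype(np.float32))
    vx,vy=cv2.fitLine(P.astype(np.float32),2,0,.01,.01)[:2].ravel()
    print('rect c',(round(cx,4),round(cy,4)),np.round(sz,4),an,'line yaw',np.degrees(np.arctan2(vy,vx))%180-90,'plate xy',(np.array([cx,cy])-pl)@np.c_[ex,ey],'zmax',np.percentile(X[m][:,2],90),'wd',len(P))
s=robot.state();print(s['eef_pos'],s['contact_force'])
```

```text
rect c (0.4949, 0.1166) [0.1166 0.035 ] 84.38864135742188 line yaw -4.406296 plate xy [-0.06351865  0.14061015] zmax 0.062457490108922764 wd 323
rect c (0.491, -0.022) [0.0312 0.1151] 1.6591376066207886 line yaw 0.017204285 plate xy [-0.0594444   0.00196997] zmax 0.06246871771105944 wd 331
rect c (0.4815, -0.1731) [0.121 0.043] 88.9608154296875 line yaw -5.475975 plate xy [-0.06017104 -0.14940975] zmax 0.06230058327403376 wd 315
[0.49597235 0.3837964  0.15930099] [-0.02440365 -0.46392485 -2.13245048]
```

>>> arm_command:
  moves:
    - [0,0,-3,0.055,-1]
    - [0,0,-3,0.055,-1]
    - [-26.3,-2.3,-3,0,-1]
    - [-26.3,-2.3,-3,0,-1]
    - [-26.3,-2.3,-3,0,-1]
    - [-26.3,-2.3,-3,0,-1]
    - [-26.3,-2.3,-3,0,-1]
    - [-26.3,-2.3,-3,0,-1]
    - [-26.3,-2.3,-3,0,-1]
    - [-26.3,-2.3,-3,0,-1]
    - [-26.3,-2.3,-3,0,-1]
    - [-26.3,-2.3,-3,0,-1]
    - [-26.3,-2.3,-3,0,-1]
    - [-26.3,-2.3,-3,0,-1]
    - [0,0,0,0,-1]
    - [0,0,0,0,-1]

```text
t: 5.23
eef_pos: [0.4493, 0.069, 0.1998]
eef_rot: [[0.059, 0.998, -0.002], [0.998, -0.059, -0.0], [-0.0, -0.002, -1.0]]
contact_force: [0.1, 0.1, -0.7]
finger_gap: 0.0252
finger_force: 62.8
```

Run:
```python
from h import *
p,d,c=grab('wrist','w2.png');np.savez('w2.npz',p=p,d=d)
import pickle;pickle.dump(c,open('w2.pkl','wb'))
X=cloud(c,d)
print(np.linalg.inv(np.array(c['camera_from_world']))[:3,3]); plan(.45,-.07,.2,-3.3)
```

```text
[0.45414698 0.15107948 0.32681205]
t 5.28 pos [0.4497 0.0698 0.1999] head -3.35 turn -0.0009 shift x -139.6 y 8.4 z -0.1
```

View pics/w2.png

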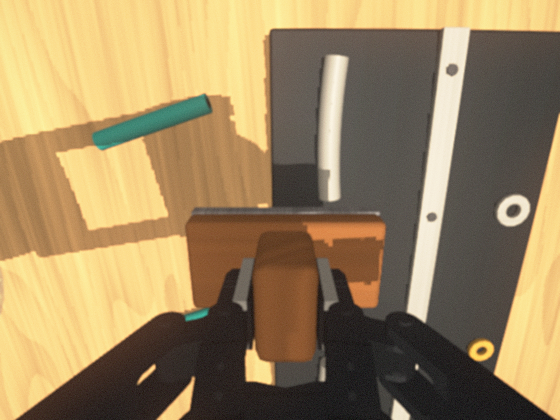

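The wrist view shows the rod at y≈+0.12 at about (332,128), bowed, with the block held level at (287,260). Now I look at the other two in the same way.

>>> arm_command:
  moves:
    - [-23.3,1.4,0,0,-1]
    - [-23.3,1.4,0,0,-1]
    - [-23.3,1.4,0,0,-1]
    - [-23.3,1.4,0,0,-1]
    - [-23.3,1.4,0,0,-1]
    - [-23.3,1.4,0,0,-1]
    - [0,0,0,0,-1]
    - [0,0,0,0,-1]

```text
t: 5.95
eef_pos: [0.4506, -0.0699, 0.2001]
eef_rot: [[0.058, 0.998, -0.001], [0.998, -0.058, 0.0], [0.0, -0.001, -1.0]]
contact_force: [-0.2, 0.7, -1.7]
finger_gap: 0.0252
finger_force: 62.8
```

Run:
```python
from h import *
import pickle
p,d,c=grab('wrist','w3.png');np.savez('w3.npz',p=p,d=d);pickle.dump(c,open('w3.pkl','wb'))
plan(.45,-.23,.2,-3.3)
```

```text
t 6.00 pos [ 0.4506 -0.0693  0.2002] head -3.29 turn 0.0002 shift x -160.5 y 8.7 z 0.2
```

>>> arm_command:
  moves:
    - [-26.5,1.6,0,0,-1]
    - [-26.5,1.6,0,0,-1]
    - [-26.5,1.6,0,0,-1]
    - [-26.5,1.6,0,0,-1]
    - [-26.5,1.6,0,0,-1]
    - [-26.5,1.6,0,0,-1]
    - [0,0,0,0,-1]
    - [0,0,0,0,-1]

```text
t: 6.67
eef_pos: [0.4514, -0.2289, 0.2004]
eef_rot: [[0.058, 0.998, -0.0], [0.998, -0.058, 0.001], [0.001, -0.0, -1.0]]
contact_force: [-0.5, 0.4, -1.8]
finger_gap: 0.0251
finger_force: 62.8
```

Run:
```python
from h import *
import pickle
p,d,c=grab('wrist','w4.png');np.savez('w4.npz',p=p,d=d);pickle.dump(c,open('w4.pkl','wb'))
zt=.0426
for n in (2,3,4):
    z=np.load(f'w{n}.npz');p,d=z['p'],z['d'];c=pickle.load(open(f'w{n}.pkl','rb'))
    X=cloud(c,d);hsv=cv2.cvtColor(p,cv2.COLOR_RGB2HSV)
    br=((hsv[...,2]>120)&(hsv[...,1]<80)).astype(np.uint8); br[205:]=0
    k,l,st,ce=cv2.connectedComponentsWithStats(br)
    for i in range(1,k):
        if st[i,4]<1200: continue
        m=l==i;v,u=np.where(m);h=np.median(X[m][:,2])
        zz=zt+(.009 if h>zt+.011 else .007)
        P=onz(c,np.c_[u,v],zz)[:,:2].astype(np.float32)
        f=cv2.fitLine(P,2,0,.01,.01).ravel();yaw=np.degrees(np.arctan2(f[1],f[0]))%180-90
        print(n,i,st[i],'z',round(h,4),np.round(P.mean(0),4),cv2.minAreaRect(P),'yaw',round(yaw,2))
    m=(hsv[...,2]<80)&(X[...,2]>.03)&(X[...,2]<.056)
    print('plate z',np.median(X[m][:,2]))
s=robot.state();print(s['eef_pos'],s['contact_force'])
```

```text
2 1 [ 421   27   50  178 4683] z 0.0495 [0.5799 0.1254] ((0.5795750617980957, 0.1205962598323822), (0.13832436501979828, 0.02153528481721878), 86.77264404296875) yaw -3.3
2 2 [ 318   54   31  148 3267] z 0.0592 [0.4889 0.1223] ((0.48872846364974976, 0.11779248714447021), (0.11539220064878464, 0.020521201193332672), 86.21782684326172) yaw -3.59
plate z 0.04246327203381223
3 2 [ 410    0   52  205 5421] z 0.0495 [ 0.5723 -0.0024] ((0.5719600915908813, -0.00862208753824234), (0.15634827315807343, 0.021283799782395363), 86.7519760131836) yaw -3.26
3 4 [ 316   55   24  148 3221] z 0.0592 [ 0.4875 -0.0171] ((0.48739710450172424, -0.021743860095739365), (0.11588043719530106, 0.018008876591920853), 89.33924102783203) yaw -0.51
plate z 0.04253246071158029
4 2 [ 398    0   50  205 5432] z 0.0495 [ 0.5632 -0.1611] ((0.5628206133842468, -0.1671021729707718), (0.15633729100227356, 0.021376455202698708), 86.72827911376953) yaw -3.24
4 10 [ 300   40   31  149 3304] z 0.0592 [ 0.4778 -0.1642] ((0.47739267349243164, -0.1686808168888092), (0.11414387077093124, 0.01794048212468624), 84.24234008789062) yaw -5.83
plate z 0.042552459973154655
[ 0.45120384 -0.22817107  0.20029228] [-0.56650589  0.48324035 -1.49433095]
```

Plate top is z=0.0425 and the rods' yaws are -3.7°, -0.6° and -5.8°. The strip is at -3.3°. I start with the rod at y=-0.169.

>>> arm_command:
  moves:
    - [0,0,0,0.0436,-1]
    - [10.7,-2.4,0,0,-1]
    - [10.7,-2.4,0,0,-1]
    - [10.7,-2.4,10,0,-1]
    - [10.7,-2.4,15,0,-1]
    - [10.7,-2.4,15,0,-1]
    - [10.7,-2.4,15,0,-1]
    - [0,0,15,0,-1]
    - [0,0,10,0,-1]
    - [0,0,3,0,-1]
    - [0,0,0,0,-1]
    - [0,0,0,0,-1]

```text
t: 7.72
eef_pos: [0.4435, -0.1638, 0.1182]
eef_rot: [[0.1, 0.995, 0.0], [0.995, -0.1, -0.0], [-0.0, 0.0, -1.0]]
contact_force: [0.5, -0.2, -0.8]
finger_gap: 0.025
finger_force: 62.8
```

>>> arm_command:
  moves:
    - [0,0,1.5,0,-1]
    - [0,0,1.5,0,-1]
    - [0,0,0,0,-1]
    - [0,0,0,0,-1]

```text
t: 8.05
eef_pos: [0.4433, -0.1642, 0.115]
eef_rot: [[0.101, 0.995, 0.0], [0.995, -0.101, -0.0], [-0.0, 0.0, -1.0]]
contact_force: [0.0, -0.0, -1.8]
finger_gap: 0.0247
finger_force: 62.8
```

Run:
```python
from h import *
plan(.4436,-.163,.112,-5.8);print(robot.state()['contact_force'],robot.state()['moment'])
```

```text
t 8.05 pos [ 0.4433 -0.1642  0.115 ] head -5.78 turn 0.0003 shift x 1.2 y 0.2 z 3.0
[ 0.00566434 -0.02971954 -1.7756689 ] [ 0.00347688 -0.01058004  0.00347064]
```

>>> arm_command:
  moves:
    - [0,0,1,0,-1]
    - [0,0,1,0,-1]
    - [0,0,0,0,-1]
    - [0,0,0,0,-1]

```text
t: 8.38
eef_pos: [0.4431, -0.164, 0.1127]
eef_rot: [[0.101, 0.995, -0.0], [0.995, -0.101, 0.0], [0.0, -0.0, -1.0]]
contact_force: [0.1, 0.3, -1.1]
finger_gap: 0.0253
finger_force: 62.8
```

>>> arm_command:
  moves:
    - [0,0,0.4,0,-1]
    - [0,0,0,0,-1]
    - [0,0,0,0,-1]

```text
t: 8.63
eef_pos: [0.4432, -0.1639, 0.1124]
eef_rot: [[0.1, 0.995, -0.0], [0.995, -0.1, 0.0], [0.0, -0.0, -1.0]]
contact_force: [0.3, -0.4, -1.3]
finger_gap: 0.025
finger_force: 62.8
```

>>> arm_command:
  moves:
    - [0,0,0.3,0,-1]
    - [0,0,0,0,-1]
    - [0,0,0,0,-1]

```text
t: 8.88
eef_pos: [0.4432, -0.164, 0.1121]
eef_rot: [[0.1, 0.995, -0.0], [0.995, -0.1, 0.0], [0.0, -0.0, -1.0]]
contact_force: [0.1, 0.4, -1.0]
finger_gap: 0.0252
finger_force: 62.8
```

>>> arm_command:
  moves:
    - [0,0,0.4,0,-1]
    - [0,0,0,0,-1]
    - [0,0,0,0,-1]

```text
t: 9.13
eef_pos: [0.4432, -0.164, 0.1117]
eef_rot: [[0.1, 0.995, -0.0], [0.995, -0.1, 0.0], [0.0, -0.0, -1.0]]
contact_force: [0.5, 0.3, -1.6]
finger_gap: 0.0252
finger_force: 62.8
```

>>> arm_command:
  moves:
    - [0,0,0.4,0,-1]
    - [0,0,0,0,-1]
    - [0,0,0,0,-1]

```text
t: 9.38
eef_pos: [0.4432, -0.164, 0.1113]
eef_rot: [[0.1, 0.995, -0.0], [0.995, -0.1, -0.0], [-0.0, -0.0, -1.0]]
contact_force: [0.4, -0.8, -1.9]
finger_gap: 0.0251
finger_force: 62.8
```

>>> arm_command:
  moves:
    - [0,0,0.3,0,-1]
    - [0,0,0,0,-1]
    - [0,0,0,0,-1]

```text
t: 9.63
eef_pos: [0.4432, -0.164, 0.111]
eef_rot: [[0.1, 0.995, -0.0], [0.995, -0.1, -0.0], [-0.0, -0.0, -1.0]]
contact_force: [-0.0, 0.4, -1.6]
finger_gap: 0.0253
finger_force: 62.8
```

>>> arm_command:
  moves:
    - [0,0,0.5,0,-1]
    - [0,0,0,0,-1]
    - [0,0,0,0,-1]

```text
t: 9.88
eef_pos: [0.4434, -0.164, 0.1106]
eef_rot: [[0.101, 0.995, 0.0], [0.995, -0.101, -0.0], [-0.0, 0.0, -1.0]]
contact_force: [0.4, 0.3, 0.4]
finger_gap: 0.0252
finger_force: 63.2
```

>>> arm_command:
  moves:
    - [0,0,0.5,0,-1]
    - [0,0,0,0,-1]
    - [0,0,0,0,-1]

```text
t: 10.13
eef_pos: [0.4435, -0.1641, 0.1102]
eef_rot: [[0.101, 0.995, 0.001], [0.995, -0.101, -0.0], [-0.0, 0.001, -1.0]]
contact_force: [-0.0, 0.8, 3.4]
finger_gap: 0.025
finger_force: 63.5
```

Run:
```python
from h import *
p,d,c=grab('side','s1.png');x,y=map(int,proj(c,[[.48,-.17,.06]])[0]);print(x,y)
cr=p[max(0,y-70):y+50,max(0,x-70):x+90];cv2.imwrite('pics/s1.png',cv2.resize(cr,None,fx=4.9,fy=4.9,interpolation=2)[:,:,::-1])
print(robot.state()['contact_force'],robot.state()['moment'])
```

```text
288 262
[ 0.13929848 -0.07965915  4.52477978] [ 0.09848535 -0.1848723  -0.01645662]
```

Contact is felt at TCP z≈0.1108, pressing about 6 N, and the moment matches the rod's lever arm. I start rolling.

>>> arm_command:
  moves:
    - [0,2,0,0,-1]
    - [0,3,0,-0.001,-1]
    - [0,3,0,-0.001,-1]
    - [0,3,0,-0.001,-1]
    - [0,3,0,-0.001,-1]
    - [0,2,0,-0.001,-1]
    - [0,0,0,0,-1]

```text
t: 10.77
eef_pos: [0.4599, -0.1657, 0.1101]
eef_rot: [[0.095, 0.995, 0.001], [0.995, -0.095, -0.0], [-0.0, 0.001, -1.0]]
contact_force: [1.0, -0.4, 5.5]
finger_gap: 0.0247
finger_force: 63.7
```

>>> arm_command:
  moves:
    - [0,3,0,-0.0015,-1]
    - [0,4,0,-0.0015,-1]
    - [0,4,0,-0.0015,-1]
    - [0,4,0,-0.0015,-1]
    - [0,3,0,-0.0015,-1]
    - [0,0,0,0,-1]

```text
t: 11.27
eef_pos: [0.4778, -0.1676, 0.1101]
eef_rot: [[0.088, 0.996, 0.001], [0.996, -0.088, -0.001], [-0.001, 0.001, -1.0]]
contact_force: [0.6, -2.2, 5.1]
finger_gap: 0.0249
finger_force: 63.7
```

Run:
```python
from h import *
plan(.4436,-.163,.112,-5.8);print(robot.state()['contact_force'],robot.state()['moment'])
```

```text
t 11.27 pos [ 0.4778 -0.1676  0.1101] head -5.03 turn 0.0134 shift x 1.1 y -34.5 z -1.9
[ 0.58837206 -2.24291906  5.11677014] [-0.33065122 -0.16550256 -0.11423971]
```

>>> arm_command:
  moves:
    - [0,3,0,-0.001,-1]
    - [0,4,0,-0.0012,-1]
    - [0,4,0,-0.0012,-1]
    - [0,4,0,-0.0012,-1]
    - [0,4,0,-0.0012,-1]
    - [0,4,0,-0.0012,-1]
    - [0,4,0,-0.0012,-1]
    - [0,4,0,-0.0012,-1]
    - [0,3,0,-0.001,-1]
    - [0,0,0,0,-1]

```text
t: 12.1
eef_pos: [0.5117, -0.1708, 0.1102]
eef_rot: [[0.077, 0.997, 0.001], [0.997, -0.077, -0.001], [-0.001, 0.001, -1.0]]
contact_force: [-0.3, -4.2, 5.1]
finger_gap: 0.0251
finger_force: 63.8
```

Run:
```python
from h import *
plan(.4436,-.163,.112,-3.3);print(robot.state()['contact_force'],robot.state()['moment'])
p,d,c=grab('top','t1.png');
cr=p[120:240,270:400];cv2.imwrite('pics/t1.png',cv2.resize(cr,None,fx=5,fy=5,interpolation=2)[:,:,::-1])
```

```text
t 12.10 pos [ 0.5117 -0.1708  0.1102] head -4.42 turn -0.0195 shift x 3.9 y -68.4 z -1.8
[-0.27852429 -4.24046162  5.07365897] [-0.76514527  0.00083411 -0.03343391]
```

View pics/t1.png

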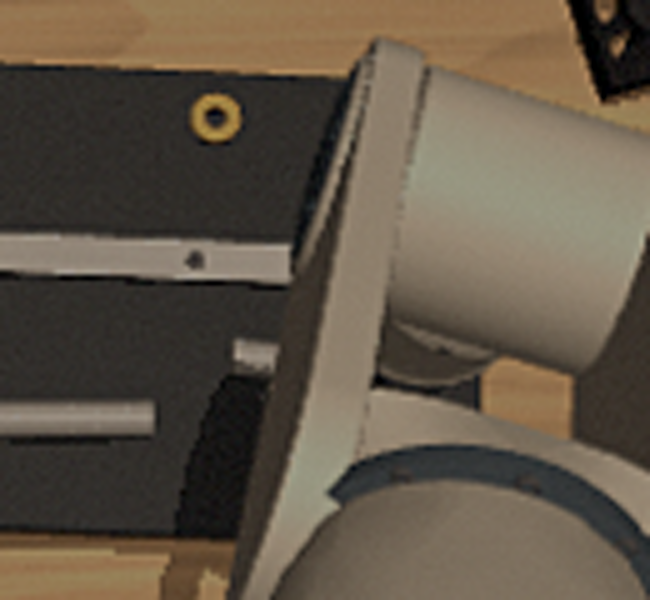

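Rolling is even, with no lift, so this rod is straight. The lateral force has built up, so I relax it by moving a little along -x of the tool.

>>> arm_command:
  moves:
    - [-0.3,3,0,0,-1]
    - [-0.3,4,0,0,-1]
    - [-0.3,4,0,0,-1]
    - [-0.3,4,0,0,-1]
    - [-0.3,4,0,0,-1]
    - [-0.3,4,0,0,-1]
    - [-0.3,3,0,0,-1]
    - [0,0,0,0,-1]

```text
t: 12.82
eef_pos: [0.5372, -0.1738, 0.1101]
eef_rot: [[0.078, 0.997, 0.0], [0.997, -0.078, 0.001], [0.001, 0.0, -1.0]]
contact_force: [0.9, 2.6, 6.4]
finger_gap: 0.0254
finger_force: 63.9
```

Run:
```python
from h import *
plan(.4436,-.163,.112,-3.3);print(robot.state()['contact_force'],robot.state()['moment'])
```

```text
t 12.82 pos [ 0.5372 -0.1738  0.1101] head -4.46 turn -0.0203 shift x 5.4 y -94.1 z -1.9
[0.89467308 2.60870246 6.3724022 ] [ 0.47072443 -0.06906621 -0.02898154]
```

>>> arm_command:
  moves:
    - [0,3,0,-0.002,-1]
    - [0,4,0,-0.002,-1]
    - [0,4,0,-0.002,-1]
    - [0,4,0,-0.002,-1]
    - [0,4,0,-0.002,-1]
    - [0,3,0,-0.002,-1]
    - [0,0,0,0,-1]

```text
t: 13.4
eef_pos: [0.5592, -0.1757, 0.1101]
eef_rot: [[0.065, 0.998, 0.0], [0.998, -0.065, 0.0], [0.0, 0.0, -1.0]]
contact_force: [-0.4, 0.9, 5.6]
finger_gap: 0.0248
finger_force: 63.8
```

>>> arm_command:
  moves:
    - [0,2,0,-0.001,-1]
    - [0,2,0,-0.001,-1]
    - [0,2,0,-0.001,-1]
    - [0,0,0,0,-1]

```text
t: 13.73
eef_pos: [0.5649, -0.1762, 0.1101]
eef_rot: [[0.063, 0.998, -0.0], [0.998, -0.063, -0.0], [-0.0, -0.0, -1.0]]
contact_force: [-0.5, -0.1, 6.1]
finger_gap: 0.025
finger_force: 63.8
```

Run:
```python
from h import *
plan(.4436,-.163,.112,-3.3);print(robot.state()['contact_force'],robot.state()['moment'])
```

```text
t 13.73 pos [ 0.5649 -0.1762  0.1101] head -3.58 turn -0.0049 shift x 6.2 y -121.8 z -1.9
[-0.49788458 -0.09574782  6.10510973] [-0.00086496  0.09939896 -0.06548409]
```

>>> arm_command:
  moves:
    - [0,2,0,-0.001,-1]
    - [0,2,0,-0.001,-1]
    - [0,2,0,-0.001,-1]
    - [0,2,0,-0.001,-1]
    - [0,0,0,0,-1]

```text
t: 14.15
eef_pos: [0.5728, -0.1768, 0.11]
eef_rot: [[0.058, 0.998, -0.0], [0.998, -0.058, -0.0], [-0.0, -0.0, -1.0]]
contact_force: [0.4, 0.0, 5.5]
finger_gap: 0.0251
finger_force: 63.7
```

>>> arm_command:
  moves:
    - [0,2,0,0,-1]
    - [0,1,0,0,-1]
    - [0,0,0,0,-1]

```text
t: 14.4
eef_pos: [0.5748, -0.1769, 0.1098]
eef_rot: [[0.058, 0.998, -0.002], [0.998, -0.058, -0.0], [-0.0, -0.002, -1.0]]
contact_force: [-2.4, -1.8, 6.2]
finger_gap: 0.0251
finger_force: 63.8
```

>>> arm_command:
  moves:
    - [0,1.5,0,0,-1]
    - [0,1.5,0,0,-1]
    - [0,0,0,0,-1]

```text
t: 14.65
eef_pos: [0.5775, -0.177, 0.1097]
eef_rot: [[0.058, 0.998, -0.003], [0.998, -0.058, 0.0], [0.0, -0.003, -1.0]]
contact_force: [-2.6, -1.1, 6.5]
finger_gap: 0.0254
finger_force: 63.8
```

>>> arm_command:
  moves:
    - [0,1.5,0,0,-1]
    - [0,1.5,0,0,-1]
    - [0,0,0,0,-1]
    - [0,0,-1,0,-1]
    - [0,0,-3,0,-1]
    - [0,0,-12,0,-1]
    - [0,0,-12,0,-1]
    - [0,0,-12,-0.047,-1]
    - [19.6,-16,0,0,-1]
    - [19.6,-16,0,0,-1]
    - [19.6,-16,0,0,-1]
    - [19.6,-16,0,0,-1]
    - [19.6,-16,0,0,-1]
    - [19.6,-16,0,0,-1]
    - [19.6,-16,0,0,-1]
    - [19.6,-16,0,0,-1]
    - [0,0,0,0,-1]

```text
t: 16.07
eef_pos: [0.4525, -0.0165, 0.1506]
eef_rot: [[0.011, 1.0, -0.002], [1.0, -0.011, 0.001], [0.001, -0.002, -1.0]]
contact_force: [0.2, -0.1, -1.0]
finger_gap: 0.0251
finger_force: 62.9
```

Run:
```python
from h import *
plan(.4534,-.019,.1115,-.6);print(robot.state()['contact_force'])
p,d,c=grab('side','s2.png');zt=.0425
a=proj(c,[[.55,-.11,zt+.009],[.541,-.225,zt+.009],[.57,-.17,zt+.007]]);print(a)
hsv=cv2.cvtColor(p,cv2.COLOR_RGB2HSV);x,y=a[:2].mean(0).astype(int)
cr=p[y-45:y+45,x-60:x+60];cv2.imwrite('pics/s2.png',cv2.resize(cr,None,fx=6,fy=6,interpolation=2)[:,:,::-1]);print(x,y)
```

```text
t 16.07 pos [ 0.4525 -0.0165  0.1506] head -0.61 turn -0.0001 shift x -2.4 y 1.0 z 39.1
[ 0.17562378 -0.14966591 -0.98289439]
[[307.47563865 246.50021022]
 [312.69074225 276.66933047]
 [318.18913236 261.27784383]]
310 261
```

View pics/s2.png

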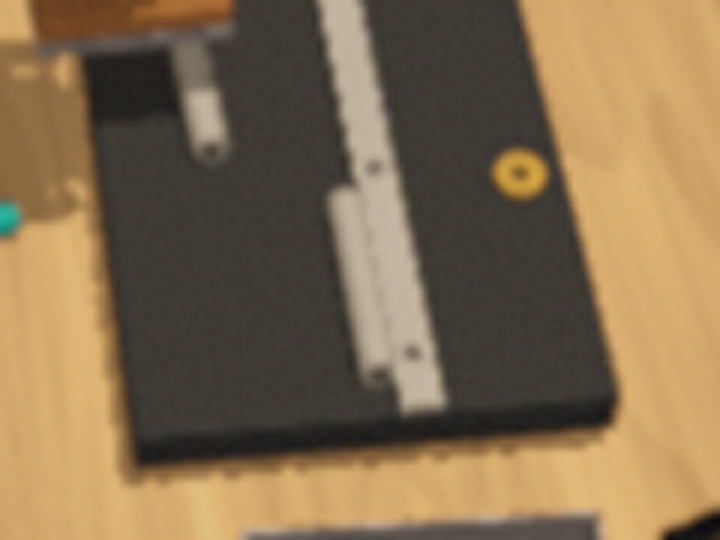

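The rod now lies flush along the strip, from (345,190) to (375,375) in the crop. Next is the middle rod.

>>> arm_command:
  moves:
    - [-2.4,1,0,0,-1]
    - [0,0,12,0,-1]
    - [0,0,12,0,-1]
    - [0,0,10,0,-1]
    - [0,0,4,0,-1]
    - [0,0,1,0,-1]
    - [0,0,0,0,-1]
    - [0,0,0,0,-1]

```text
t: 16.78
eef_pos: [0.4568, -0.0215, 0.1113]
eef_rot: [[0.012, 1.0, 0.0], [1.0, -0.012, 0.0], [0.0, 0.0, -1.0]]
contact_force: [0.3, 0.1, -1.4]
finger_gap: 0.0251
finger_force: 62.8
```

>>> arm_command:
  moves:
    - [0,0,0.5,0,-1]
    - [0,0,0,0,-1]
    - [0,0,0,0,-1]

```text
t: 17.03
eef_pos: [0.4566, -0.0213, 0.1108]
eef_rot: [[0.012, 1.0, 0.001], [1.0, -0.012, -0.0], [-0.0, 0.001, -1.0]]
contact_force: [1.2, -1.0, -0.3]
finger_gap: 0.0254
finger_force: 62.8
```

>>> arm_command:
  moves:
    - [0,0,0.6,0,-1]
    - [0,0,0,0,-1]
    - [0,0,0,0,-1]

```text
t: 17.28
eef_pos: [0.4568, -0.0213, 0.1102]
eef_rot: [[0.012, 1.0, 0.001], [1.0, -0.012, -0.0], [-0.0, 0.001, -1.0]]
contact_force: [0.3, -0.6, 3.6]
finger_gap: 0.025
finger_force: 63.5
```

>>> arm_command:
  moves:
    - [0,2,0,0,-1]
    - [0,3,0,0.001,-1]
    - [0,3,0,0.001,-1]
    - [0,3,0,0.001,-1]
    - [0,3,0,0.001,-1]
    - [0,3,0,0.001,-1]
    - [0,2,0,0.001,-1]
    - [0,0,0,0,-1]

```text
t: 17.95
eef_pos: [0.4765, -0.0215, 0.1101]
eef_rot: [[0.018, 1.0, 0.001], [1.0, -0.018, 0.0], [0.0, 0.001, -1.0]]
contact_force: [1.0, -0.4, 6.0]
finger_gap: 0.0253
finger_force: 63.8
```

Run:
```python
from h import *
plan(.4534,-.019,.1115,-3.3);print(robot.state()['contact_force'])
```

```text
t 17.95 pos [ 0.4765 -0.0215  0.1101] head -1.02 turn 0.0398 shift x 1.2 y -23.2 z -1.4
[ 0.96300454 -0.36789574  6.02912784]
```

>>> arm_command:
  moves:
    - [0,3,0,0.0014,-1]
    - [0,4,0,0.0014,-1]
    - [0,4,0,0.0014,-1]
    - [0,4,0,0.0014,-1]
    - [0,4,0,0.0014,-1]
    - [0,4,0,0.0014,-1]
    - [0,4,0,0.0014,-1]
    - [0,3,0,0.0014,-1]
    - [0,0,0,0,-1]

```text
t: 18.7
eef_pos: [0.5067, -0.0219, 0.1101]
eef_rot: [[0.029, 1.0, 0.001], [1.0, -0.029, 0.0], [0.001, 0.001, -1.0]]
contact_force: [-0.2, 1.3, 6.5]
finger_gap: 0.0252
finger_force: 63.8
```

Run:
```python
from h import *
plan(.4534,-.019,.1115,-3.3);print(robot.state()['contact_force'])
```

```text
t 18.70 pos [ 0.5067 -0.0219  0.1101] head -1.67 turn 0.0285 shift x -0.1 y -53.3 z -1.4
[-0.15414865  1.25512073  6.47653139]
```

>>> arm_command:
  moves:
    - [0.1,3,0,0.0014,-1]
    - [0.1,4,0,0.0014,-1]
    - [0.1,4,0,0.0014,-1]
    - [0.1,4,0,0.0014,-1]
    - [0.1,4,0,0.0014,-1]
    - [0.1,4,0,0.0014,-1]
    - [0.1,4,0,0.0014,-1]
    - [0.1,4,0,0.0014,-1]
    - [0.1,4,0,0.0014,-1]
    - [0.1,3,0,0.0014,-1]
    - [0,0,0,0,-1]

```text
t: 19.62
eef_pos: [0.5446, -0.0224, 0.1101]
eef_rot: [[0.043, 0.999, 0.001], [0.999, -0.043, 0.0], [0.0, 0.001, -1.0]]
contact_force: [0.4, 0.6, 6.0]
finger_gap: 0.0255
finger_force: 63.9
```

Run:
```python
from h import *
plan(.4534,-.019,.1115,-3.3);print(robot.state()['contact_force'])
```

```text
t 19.62 pos [ 0.5446 -0.0224  0.1101] head -2.46 turn 0.0146 shift x -1.8 y -91.2 z -1.4
[0.41600567 0.56059131 6.04236924]
```

>>> arm_command:
  moves:
    - [0,3,0,0.0018,-1]
    - [0,4,0,0.0018,-1]
    - [0,4,0,0.0018,-1]
    - [0,4,0,0.0018,-1]
    - [0,4,0,0.0018,-1]
    - [0,4,0,0.0018,-1]
    - [0,4,0,0.0018,-1]
    - [0,3,0,0.0018,-1]
    - [0,0,0,0,-1]

```text
t: 20.37
eef_pos: [0.5744, -0.0235, 0.1101]
eef_rot: [[0.058, 0.998, 0.001], [0.998, -0.058, 0.001], [0.001, 0.001, -1.0]]
contact_force: [0.3, 3.2, 5.4]
finger_gap: 0.0252
finger_force: 63.8
```

>>> arm_command:
  moves:
    - [0,2,0,0,-1]
    - [0,2,0,0,-1]
    - [0,2,0,0,-1]
    - [0,0,0,0,-1]

```text
t: 20.7
eef_pos: [0.5801, -0.0237, 0.11]
eef_rot: [[0.058, 0.998, 0.0], [0.998, -0.058, 0.001], [0.001, 0.0, -1.0]]
contact_force: [0.7, 3.6, 5.7]
finger_gap: 0.0253
finger_force: 63.8
```

>>> arm_command:
  moves:
    - [0,2,0,0,-1]
    - [0,2,0,0,-1]
    - [0,2,0,0,-1]
    - [0,0,0,0,-1]

```text
t: 21.03
eef_pos: [0.5855, -0.024, 0.1099]
eef_rot: [[0.058, 0.998, -0.001], [0.998, -0.058, 0.001], [0.001, -0.001, -1.0]]
contact_force: [-0.8, 3.8, 7.1]
finger_gap: 0.0253
finger_force: 63.8
```

>>> arm_command:
  moves:
    - [0.3,1.5,-0.1,0,-1]
    - [0.3,1.5,0,0,-1]
    - [0.2,1.5,0,0,-1]
    - [0,0,0,0,-1]

```text
t: 21.37
eef_pos: [0.5892, -0.0239, 0.1097]
eef_rot: [[0.057, 0.998, -0.003], [0.998, -0.057, 0.0], [0.0, -0.003, -1.0]]
contact_force: [-3.0, 1.0, 6.3]
finger_gap: 0.0251
finger_force: 63.8
```

>>> arm_command:
  moves:
    - [0,1.5,0,0,-1]
    - [0,1.5,0,0,-1]
    - [0,0,0,0,-1]

```text
t: 21.62
eef_pos: [0.5914, -0.0241, 0.1094]
eef_rot: [[0.057, 0.998, -0.004], [0.998, -0.057, 0.0], [0.0, -0.004, -1.0]]
contact_force: [-5.3, 1.6, 7.5]
finger_gap: 0.025
finger_force: 63.8
```

>>> arm_command:
  moves:
    - [0,0,-1,0,-1]
    - [0,0,-3,0,-1]
    - [0,0,-12,0,-1]
    - [0,0,-12,0,-1]
    - [0,0,-12,0.006,-1]
    - [17.2,-18.5,0,0,-1]
    - [17.2,-18.5,0,0,-1]
    - [17.2,-18.5,0,0,-1]
    - [17.2,-18.5,0,0,-1]
    - [17.2,-18.5,0,0,-1]
    - [17.2,-18.5,0,0,-1]
    - [17.2,-18.5,0,0,-1]
    - [17.2,-18.5,0,0,-1]
    - [0,0,0,0,-1]
    - [0,0,0,0,-1]

```text
t: 22.87
eef_pos: [0.4539, 0.1232, 0.1513]
eef_rot: [[0.061, 0.998, 0.002], [0.998, -0.061, 0.0], [0.001, 0.002, -1.0]]
contact_force: [-0.3, -0.5, -2.0]
finger_gap: 0.0253
finger_force: 62.8
```

Run:
```python
from h import *
plan(.4528,.123,.112,-3.7);print(robot.state()['contact_force'])
p,d,c=grab('side');zt=.0425
cr=p[190:300,240:370];cv2.imwrite('pics/s3.png',cv2.resize(cr,None,fx=5,fy=5,interpolation=2)[:,:,::-1])
```

```text
t 22.87 pos [0.4539 0.1232 0.1513] head -3.52 turn 0.0031 shift x -0.3 y -1.1 z 39.3
[-0.25839016 -0.47249185 -2.04893544]
```

View pics/s3.png

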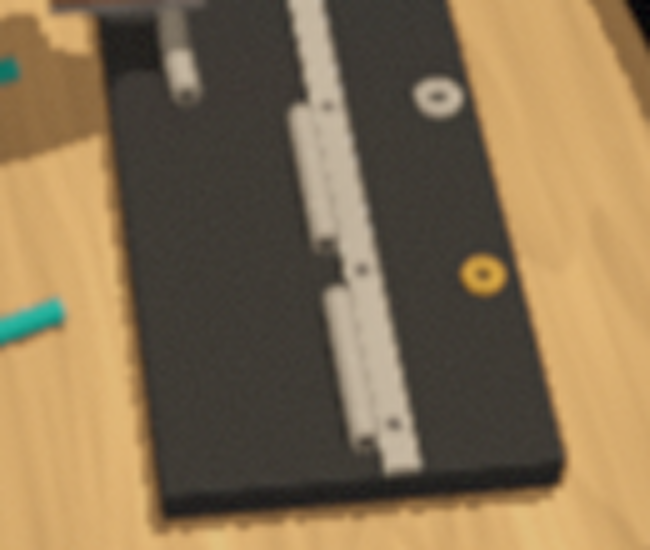

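Both straight rods lie flush on the strip, at about (315,180) and (350,365) in the crop. Now the third rod, in small steps and giving way.

>>> arm_command:
  moves:
    - [0,-1,12,0.003,-1]
    - [0,0,12,0,-1]
    - [0,0,10,0,-1]
    - [0,0,5,0,-1]
    - [0,0,1,0,-1]
    - [0,0,0,0,-1]
    - [0,0,0,0,-1]

```text
t: 23.5
eef_pos: [0.4536, 0.122, 0.1105]
eef_rot: [[0.067, 0.998, 0.001], [0.998, -0.067, -0.0], [-0.0, 0.001, -1.0]]
contact_force: [-0.0, -2.4, 2.8]
finger_gap: 0.0251
finger_force: 63.3
```

>>> arm_command:
  moves:
    - [0,0,0.5,0,-1]
    - [0,0,0,0,-1]
    - [0,0,0,0,-1]

```text
t: 23.75
eef_pos: [0.4534, 0.1221, 0.1099]
eef_rot: [[0.066, 0.998, 0.001], [0.998, -0.066, -0.0], [-0.0, 0.001, -1.0]]
contact_force: [-0.8, -3.1, 5.2]
finger_gap: 0.0253
finger_force: 63.7
```

>>> arm_command:
  moves:
    - [0,2,-0.3,0,-1]
    - [0,2,-0.3,0,-1]
    - [0,0,0,0,-1]

```text
t: 24.0
eef_pos: [0.4574, 0.122, 0.1104]
eef_rot: [[0.066, 0.998, 0.001], [0.998, -0.066, -0.0], [-0.0, 0.001, -1.0]]
contact_force: [-0.4, -2.9, 4.2]
finger_gap: 0.0249
finger_force: 63.6
```

Run:
```python
from h import *
s=robot.state();print(s['contact_force'],s['moment'],s['eef_pos'])
```

```text
[-0.37868505 -2.882302    4.21480738] [-0.72551408 -0.03437467 -0.13950573] [0.45736589 0.12199785 0.11039871]
```

Lift follows as expected, since the force holds with a 0.5 mm rise. I continue.

>>> arm_command:
  moves:
    - [0,2,-0.3,0,-1]
    - [0,2,-0.3,0,-1]
    - [0,0,0,0,-1]

```text
t: 24.25
eef_pos: [0.4613, 0.1218, 0.1108]
eef_rot: [[0.066, 0.998, 0.0], [0.998, -0.066, 0.0], [0.0, 0.0, -1.0]]
contact_force: [-0.7, -3.9, 4.2]
finger_gap: 0.0253
finger_force: 63.6
```

>>> arm_command:
  moves:
    - [0,2,-0.3,0,-1]
    - [0,2,-0.25,0,-1]
    - [0,0,0,0,-1]

```text
t: 24.5
eef_pos: [0.4653, 0.1216, 0.1113]
eef_rot: [[0.066, 0.998, 0.0], [0.998, -0.066, 0.0], [0.0, 0.0, -1.0]]
contact_force: [0.2, -3.3, 3.3]
finger_gap: 0.025
finger_force: 63.5
```

>>> arm_command:
  moves:
    - [0,2,-0.2,0,-1]
    - [0,2,-0.2,0,-1]
    - [0,2,-0.2,0,-1]
    - [0,0,0,0,-1]

```text
t: 24.83
eef_pos: [0.4714, 0.1213, 0.1119]
eef_rot: [[0.066, 0.998, 0.001], [0.998, -0.066, 0.0], [0.0, 0.001, -1.0]]
contact_force: [-0.2, -2.4, 2.5]
finger_gap: 0.025
finger_force: 63.3
```

>>> arm_command:
  moves:
    - [0,2,-0.15,0,-1]
    - [0,2,-0.1,0,-1]
    - [0,2,-0.1,0,-1]
    - [0,0,0,0,-1]

```text
t: 25.17
eef_pos: [0.4774, 0.1209, 0.1122]
eef_rot: [[0.066, 0.998, 0.001], [0.998, -0.066, 0.0], [0.0, 0.001, -1.0]]
contact_force: [-0.6, -1.4, 1.3]
finger_gap: 0.025
finger_force: 63.2
```

>>> arm_command:
  moves:
    - [0,2,0.15,0,-1]
    - [0,2,0.15,0,-1]
    - [0,2,0.1,0,-1]
    - [0,0,0,0,-1]

```text
t: 25.5
eef_pos: [0.4836, 0.1205, 0.112]
eef_rot: [[0.066, 0.998, 0.001], [0.998, -0.066, 0.0], [0.0, 0.001, -1.0]]
contact_force: [-0.5, -2.9, 3.8]
finger_gap: 0.0249
finger_force: 63.4
```

Run:
```python
from h import *
s=robot.state();print(s['contact_force'],s['moment'],s['eef_pos'])
```

```text
[-0.48295974 -2.9325198   3.84019985] [-0.41167817 -0.16406395 -0.0168398 ] [0.48355089 0.12045079 0.11196872]
```

>>> arm_command:
  moves:
    - [0,2,0.1,0,-1]
    - [0,2,0.15,0,-1]
    - [0,2,0.15,0,-1]
    - [0,0,0,0,-1]

```text
t: 25.83
eef_pos: [0.4896, 0.1201, 0.1117]
eef_rot: [[0.066, 0.998, 0.001], [0.998, -0.066, 0.0], [0.0, 0.001, -1.0]]
contact_force: [-0.3, -3.1, 5.3]
finger_gap: 0.0252
finger_force: 63.7
```

>>> arm_command:
  moves:
    - [0,2,0.2,0,-1]
    - [0,2,0.2,0,-1]
    - [0,2,0.2,0,-1]
    - [0,0,0,0,-1]

```text
t: 26.17
eef_pos: [0.4959, 0.1196, 0.1112]
eef_rot: [[0.066, 0.998, 0.002], [0.998, -0.066, 0.0], [0.0, 0.002, -1.0]]
contact_force: [0.8, -2.2, 6.0]
finger_gap: 0.0251
finger_force: 63.9
```

>>> arm_command:
  moves:
    - [0,2,0.15,0,-1]
    - [0,2,0.2,0,-1]
    - [0,2,0.2,0,-1]
    - [0,0,0,0,-1]

```text
t: 26.5
eef_pos: [0.502, 0.1192, 0.1108]
eef_rot: [[0.066, 0.998, 0.002], [0.998, -0.066, 0.0], [0.0, 0.002, -1.0]]
contact_force: [0.9, -2.2, 7.8]
finger_gap: 0.0251
finger_force: 63.9
```

>>> arm_command:
  moves:
    - [0,2,0.2,0,-1]
    - [0,2,0.2,0,-1]
    - [0,2,0.2,0,-1]
    - [0,0,0,0,-1]

```text
t: 26.83
eef_pos: [0.5081, 0.1188, 0.1103]
eef_rot: [[0.066, 0.998, 0.002], [0.998, -0.066, 0.0], [0.0, 0.002, -1.0]]
contact_force: [1.2, -2.7, 7.6]
finger_gap: 0.0252
finger_force: 64.0
```

>>> arm_command:
  moves:
    - [0,2,0.05,0,-1]
    - [0,2,0.1,0,-1]
    - [0,2,0.1,0,-1]
    - [0,0,0,0,-1]

```text
t: 27.17
eef_pos: [0.5137, 0.1184, 0.1099]
eef_rot: [[0.066, 0.998, 0.001], [0.998, -0.066, 0.0], [0.0, 0.001, -1.0]]
contact_force: [0.3, -2.4, 7.3]
finger_gap: 0.0251
finger_force: 64.1
```

>>> arm_command:
  moves:
    - [0,2,0,0,-1]
    - [0,2,0,0,-1]
    - [0,2,0,0,-1]
    - [0,0,0,0,-1]

```text
t: 27.5
eef_pos: [0.5196, 0.1181, 0.1099]
eef_rot: [[0.066, 0.998, 0.001], [0.998, -0.066, 0.0], [0.0, 0.001, -1.0]]
contact_force: [-1.0, -2.3, 8.1]
finger_gap: 0.0255
finger_force: 64.1
```

>>> arm_command:
  moves:
    - [0,2,0,0,-1]
    - [0,2,0,0,-1]
    - [0,2,0,0,-1]
    - [0,0,0,0,-1]

```text
t: 27.83
eef_pos: [0.5256, 0.1177, 0.11]
eef_rot: [[0.066, 0.998, 0.001], [0.998, -0.066, 0.0], [0.0, 0.001, -1.0]]
contact_force: [-0.5, -2.2, 7.5]
finger_gap: 0.0254
finger_force: 64.2
```

All rods are felt: this one lifted the block by about 2–2.5 mm and back, so it is the bent one. Now the block goes back.

>>> arm_command:
  moves:
    - [0,0,-1,0,-1]
    - [0,0,-3,0,-1]
    - [0,0,-13,0,-1]
    - [0,0,-13,0,-1]
    - [0,0,-13,-0.06,-1]
    - [0,0,0,-0.059,-1]
    - [26.7,-1.5,0,0,-1]
    - [26.7,-1.5,0,0,-1]
    - [26.7,-1.5,0,0,-1]
    - [26.7,-1.5,0,0,-1]
    - [26.7,-1.5,0,0,-1]
    - [26.7,-1.5,0,0,-1]
    - [26.7,-1.5,0,0,-1]
    - [26.7,-1.5,0,0,-1]
    - [26.7,-1.5,0,0,-1]
    - [26.7,-1.5,0,0,-1]
    - [0,0,0,0,-1]
    - [0,0,0,0,-1]

```text
t: 29.33
eef_pos: [0.4948, 0.3845, 0.1517]
eef_rot: [[-0.055, 0.998, -0.001], [0.998, 0.055, -0.0], [-0.0, -0.001, -1.0]]
contact_force: [0.3, 0.3, -2.1]
finger_gap: 0.0254
finger_force: 62.9
```

Run:
```python
from h import *
plan(.4965,.3835,.0516,3.04);print(robot.state()['contact_force'])
```

```text
t 29.33 pos [0.4948 0.3845 0.1517] head 3.15 turn 0.0019 shift x -1.1 y 1.6 z 100.1
[ 0.26393798  0.32660387 -2.06612879]
```

>>> arm_command:
  moves:
    - [-1,1.5,15,0,-1]
    - [0,0,18,0,-1]
    - [0,0,18,0,-1]
    - [0,0,18,0,-1]
    - [0,0,16,0,-1]
    - [0,0,10,0,-1]
    - [0,0,4,0,-1]
    - [0,0,0,0,-1]
    - [0,0,0,0,-1]

```text
t: 30.08
eef_pos: [0.4976, 0.3824, 0.0539]
eef_rot: [[-0.052, 0.999, 0.0], [0.999, 0.052, 0.0], [0.0, 0.0, -1.0]]
contact_force: [-0.1, 0.5, -1.0]
finger_gap: 0.0251
finger_force: 62.8
```

>>> arm_command:
  moves:
    - [0,0,0.7,0,-1]
    - [0,0,0,0,-1]
    - [0,0,0,0,-1]

```text
t: 30.33
eef_pos: [0.4976, 0.3829, 0.0535]
eef_rot: [[-0.053, 0.999, 0.001], [0.999, 0.053, 0.001], [0.001, 0.001, -1.0]]
contact_force: [0.2, -0.1, -1.6]
finger_gap: 0.0253
finger_force: 62.8
```

>>> arm_command:
  moves:
    - [0,0,1.2,0,-1]
    - [0,0,0,0,-1]
    - [0,0,0,0,-1]

```text
t: 30.58
eef_pos: [0.4975, 0.3828, 0.0518]
eef_rot: [[-0.053, 0.999, 0.001], [0.999, 0.053, 0.0], [0.0, 0.001, -1.0]]
contact_force: [0.1, 0.4, -0.0]
finger_gap: 0.0251
finger_force: 63.1
```

>>> arm_command:
  moves:
    - [0,0,0.8,0,-1]
    - [0,0,0,0,-1]
    - [0,0,0,0,-1]

```text
t: 30.83
eef_pos: [0.4975, 0.3828, 0.0513]
eef_rot: [[-0.053, 0.999, 0.001], [0.999, 0.053, 0.0], [0.0, 0.001, -1.0]]
contact_force: [-1.3, -0.5, 5.6]
finger_gap: 0.025
finger_force: 63.9
```

>>> arm_command:
  moves:
    - [0,0,0,0,1]
    - [0,0,0,0,1]
    - [0,0,0,0,1]
    - [0,0,0,0,1]
    - [0,0,0,0,1]
    - [0,0,-10,0,1]
    - [0,0,-20,0,1]
    - [0,0,-25,0,1]
    - [0,0,-30,0,1]
    - [0,0,-30,0,1]
    - [0,0,-30,0.06,1]
    - [0,0,0,0.05,1]

```text
t: 31.83
eef_pos: [0.4998, 0.3845, 0.2029]
eef_rot: [[0.06, 0.998, 0.008], [0.998, -0.06, 0.006], [0.006, 0.007, -1.0]]
contact_force: [1.4, 0.7, 0.7]
finger_gap: 0.0854
finger_force: 0.0
```

>>> arm_command:
  moves:
    - [-31,1,0,0,1]
    - [-31,1,0,0,1]
    - [-31,1,0,0,1]
    - [-31,1,0,0,1]
    - [-31,1,0,0,1]
    - [-31,1,0,0,1]
    - [-31,1,0,0,1]
    - [-31,1,0,0,1]
    - [-31,1,0,0,1]
    - [-31,1,0,0,1]
    - [0,0,0,0,1]
    - [0,0,0,0,1]

```text
t: 32.83
eef_pos: [0.4895, 0.0712, 0.1964]
eef_rot: [[0.06, 0.998, 0.001], [0.998, -0.06, 0.0], [0.0, 0.001, -1.0]]
contact_force: [-0.3, 0.1, -0.1]
finger_gap: 0.086
finger_force: 0.0
```

Run:
```python
from h import *
p,d,c=grab('wrist','w5.png');zt=.0425
X=cloud(c,d);hsv=cv2.cvtColor(p,cv2.COLOR_RGB2HSV)
br=((hsv[...,2]>120)&(hsv[...,1]<80)).astype(np.uint8)
k,l,st,ce=cv2.connectedComponentsWithStats(br)
for i in range(1,k):
    if st[i,4]<800: continue
    m=l==i;v,u=np.where(m);P=onz(c,np.c_[u,v],zt+.009)[:,:2].astype(np.float32)
    f=cv2.fitLine(P,2,0,.01,.01).ravel()
    print(st[i],np.median(X[m][:,2]),np.percentile(X[m][:,2],97),cv2.minAreaRect(P),'yaw',np.degrees(np.arctan2(f[1],f[0]))%180-90)
# block & tray from top
p,d,c=grab('top','t5.png');X=cloud(c,d)
P=X[(X[...,2]>.012)&(X[...,2]<.08)&(abs(X[...,1]-.38)<.06)&(abs(X[...,0]-.496)<.08)];print('block',cv2.minAreaRect(P[:,:2].astype(np.float32)),np.percentile(P[:,2],98))
P=X[(X[...,2]>.03)&(X[...,2]<.06)&(X[...,1]<-.25)&(X[...,1]>-.5)&(X[...,0]>.4)&(X[...,0]<.61)];print('tray',cv2.minAreaRect(P[:,:2].astype(np.float32)),len(P))
plan(.52,.117,.2,-3.5)
```

```text
[  345    32    73   370 10719] 0.04970026618609402 0.06063957482876841 ((0.5650746822357178, 0.013732433319091797), (0.3530237674713135, 0.03706098347902298), 86.77342224121094) yaw -4.854698
[ 304   61   28  147 3231] 0.05922822384009807 0.06130518786618239 ((0.5183514356613159, 0.11589585244655609), (0.11454665660858154, 0.019934367388486862), 86.39130401611328) yaw -3.7116013
block ((0.49734726548194885, 0.37990638613700867), (0.10110936313867569, 0.051148656755685806), 2.8313910961151123) 0.07014170998399588
tray ((0.5335243940353394, -0.3855152726173401), (0.15328337252140045, 0.16769693791866302), 84.30435943603516) 475
t 32.93 pos [0.4897 0.0728 0.1962] head -3.32 turn 0.0032 shift x 46.0 y 27.6 z -3.8
```

View pics/w5.png

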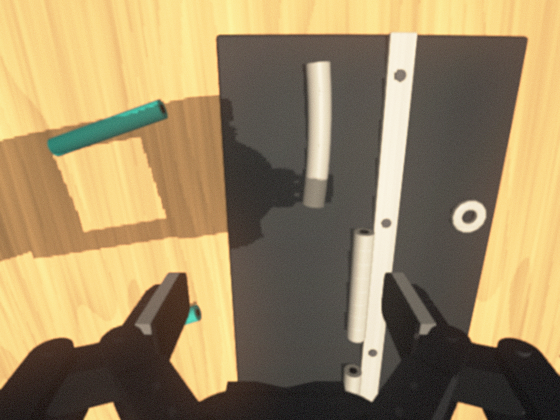

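Wrist view: the bent rod is at (317,135), bowed the other way now, so it turned at least half. The middle rod is at (360,285) beside the strip. I check numerically for a gap.

Run:
```python
from h import *
p=cv2.imread('pics/w5.png');g=p.max(2).astype(int);c=robot.get_calibration('wrist')
for r in (245,270,295,320,335): print(r,g[r,346:402:2].tolist())
zt=.0425
pl=np.array([.5502,-.0274]);a=np.radians(-3.27);ex=np.array([np.cos(a),np.sin(a)]);ey=np.array([-ex[1],ex[0]])
for y in (.03,0,-.03,-.06):
    q=lambda x,z:proj(c,[[*(pl+ex*x+ey*y),zt+z]])[0].round(0)
    print(y,'rod axis',q(.001,.009),'left',q(-.008,.009),'strip top edge',q(.010,.007),'strip far',q(.03,.007),'foot',q(.01,0))
t=cv2.imread('pics/t5.png').max(2).astype(int)
ct=robot.get_calibration('top')
for y in (.04,.02,0,-.02,-.12,-.14,-.16):
    L=[]
    for x in np.arange(-.012,.034,.002):
        u,v=proj(ct,[[*(pl+ex*x+ey*y),zt+.008]])[0]; L.append(int(cv2.getRectSubPix(t.astype(np.uint8),(1,1),(float(u),float(v)))[0,0]))
    print('top',y,L)
```

```text
245 [87, 90, 75, 73, 136, 175, 202, 224, 236, 242, 241, 237, 234, 223, 240, 248, 247, 246, 248, 247, 248, 246, 243, 245, 205, 94, 89, 87]
270 [85, 77, 72, 126, 174, 203, 224, 236, 240, 240, 239, 232, 221, 241, 247, 246, 246, 246, 246, 247, 247, 244, 243, 145, 89, 85, 87, 83]
295 [71, 67, 117, 169, 199, 223, 235, 240, 239, 236, 231, 221, 241, 245, 244, 243, 244, 245, 132, 42, 50, 46, 42, 47, 44, 47, 52, 49]
320 [65, 108, 166, 195, 222, 232, 240, 239, 235, 229, 221, 244, 243, 243, 242, 244, 245, 244, 238, 151, 46, 38, 37, 45, 40, 42, 46, 43]
335 [91, 145, 184, 209, 230, 238, 238, 238, 231, 218, 239, 243, 241, 241, 243, 245, 245, 241, 239, 173, 80, 80, 65, 45, 41, 43, 40, 45]
0.03 rod axis [360. 266.] left [350. 266.] strip top edge [369. 265.] strip far [391. 264.] foot [367. 261.]
0 rod axis [357. 294.] left [348. 294.] strip top edge [366. 293.] strip far [388. 293.] foot [365. 289.]
-0.03 rod axis [355. 321.] left [346. 321.] strip top edge [364. 320.] strip far [385. 320.] foot [362. 315.]
-0.06 rod axis [353. 346.] left [344. 346.] strip top edge [362. 345.] strip far [382. 345.] 
[... 154 characters left out ...]
, 47, 32, 60, 95, 112, 126, 143, 144, 135, 127, 107, 125, 143, 145, 140, 140, 142, 143, 143, 149, 103, 60]
top 0 [49, 34, 31, 52, 95, 111, 125, 138, 145, 134, 121, 110, 113, 139, 141, 141, 141, 141, 142, 143, 148, 127, 70]
top -0.02 [49, 38, 20, 64, 93, 111, 124, 138, 140, 133, 119, 113, 139, 142, 142, 140, 137, 142, 143, 144, 138, 107, 62]
top -0.12 [48, 30, 29, 52, 96, 118, 130, 141, 145, 131, 119, 109, 117, 143, 146, 145, 145, 146, 142, 144, 153, 129, 66]
top -0.14 [47, 35, 24, 66, 96, 112, 124, 140, 141, 132, 119, 110, 120, 137, 144, 145, 144, 144, 143, 148, 146, 122, 64]
top -0.16 [42, 20, 15, 60, 97, 114, 122, 141, 142, 133, 119, 90, 122, 142, 144, 143, 143, 143, 143, 144, 156, 98, 56]
```

No gap: both straight rods touch the strip. Next I grasp the bent rod with half-open fingers, to clear the strip.

>>> arm_command:
  moves:
    - [15,8.9,0,0.003,0]
    - [15,8.9,0,0,0]
    - [15,8.9,10,0,0]
    - [0,0,18,0,0]
    - [0,0,20,0,0]
    - [0,0,20,0,0]
    - [0,0,20,0,0]
    - [0,0,12,0,0]
    - [0,0,5,0,0]
    - [0,0,0,0,0]
    - [0,0,0,0,0]

```text
t: 33.85
eef_pos: [0.5192, 0.1168, 0.0909]
eef_rot: [[0.059, 0.998, 0.0], [0.998, -0.059, 0.0], [0.0, 0.0, -1.0]]
contact_force: [0.0, -0.5, 0.6]
finger_gap: 0.0429
finger_force: 0.0
```

Run:
```python
from h import *
plan(.519,.116,.061,-3.6);print(robot.state()['contact_force'],robot.state()['finger_gap'])
```

```text
t 33.85 pos [0.5192 0.1168 0.0909] head -3.39 turn 0.0036 shift x -0.8 y -0.1 z 29.9
[ 0.04274688 -0.52321677  0.56113427] 0.042923010796910334
```

>>> arm_command:
  moves:
    - [-0.8,0,10,0.004,0]
    - [0,0,10,0,0]
    - [0,0,7,0,0]
    - [0,0,2.5,0,0]
    - [0,0,0,0,0]
    - [0,0,0,0,-1]
    - [0,0,0,0,-1]
    - [0,0,0,0,-1]
    - [0,0,0,0,-1]
    - [0,0,0,0,-1]
  force: 50

```text
t: 34.68
eef_pos: [0.5189, 0.115, 0.0616]
eef_rot: [[0.064, 0.998, 0.001], [0.998, -0.064, 0.0], [0.0, 0.001, -1.0]]
contact_force: [-0.6, -1.3, 4.5]
finger_gap: 0.016
finger_force: 48.9
```

>>> arm_command:
  moves:
    - [0,0,-5,0,-1]
    - [0,0,-10,0,-1]
    - [0,0,-20,0,-1]
    - [0,0,-30,0,-1]
    - [0,0,-30,0,-1]
    - [0,0,0,0,-1]

```text
t: 35.18
eef_pos: [0.5218, 0.1157, 0.1621]
eef_rot: [[0.064, 0.998, 0.008], [0.998, -0.064, 0.002], [0.002, 0.008, -1.0]]
contact_force: [2.9, 0.8, -2.1]
finger_gap: 0.0163
finger_force: 49.2
```

Run:
```python
from h import *
plan(.530,-.3845,.16,-3.6);s=robot.state();print(s['contact_force'],s['finger_gap'],s['finger_force'])
p,d,c=grab('top');X=cloud(c,d)
P=X[(X[...,2]>.03)&(X[...,2]<.06)&(X[...,1]<-.25)&(X[...,1]>-.5)&(X[...,0]>.4)&(X[...,0]<.64)];r=cv2.minAreaRect(P[:,:2].astype(np.float32));print('tray',r);print(cv2.boxPoints(r))
```

```text
t 35.18 pos [0.5218 0.1157 0.1621] head -3.69 turn -0.0015 shift x -498.7 y 39.6 z 2.1
[ 2.92891062  0.77632721 -2.07968834] 0.016259735710092694 49.17037307472128
tray ((0.5363508462905884, -0.38612204790115356), (0.15409550070762634, 0.1730133444070816), 84.47136688232422)
[[ 0.44282356 -0.45447704]
 [ 0.6150321  -0.47114572]
 [ 0.62987816 -0.31776705]
 [ 0.45766962 -0.30109838]]
```

>>> arm_command:
  moves:
    - [-10,1,0,0,-1]
    - [-20,2,0,0,-1]
    - [-30,2.7,0,0,-1]
    - [-30,2.7,0,0,-1]
    - [-30,2.7,0,0,-1]
    - [-30,2.7,0,0,-1]
    - [-30,2.7,0,0,-1]
    - [-30,2.7,0,0,-1]
    - [-30,2.7,0,0,-1]
    - [-30,2.7,0,0,-1]
    - [-30,2.7,0,0,-1]
    - [-30,2.7,0,0,-1]
    - [-30,2.7,0,0,-1]
    - [-30,2.7,0,0,-1]
    - [-30,2.7,0,0,-1]
    - [-30,2.7,0,0,-1]
    - [-30,2.7,0,0,-1]
    - [-20,2,0,0,-1]
    - [0,0,0,0,-1]
    - [0,0,0,0,-1]

```text
t: 36.9
eef_pos: [0.5303, -0.3876, 0.1542]
eef_rot: [[0.066, 0.998, -0.003], [0.998, -0.066, 0.002], [0.002, -0.003, -1.0]]
contact_force: [-0.3, 0.9, -2.2]
finger_gap: 0.0157
finger_force: 49.1
```

Run:
```python
from h import *
plan(.536,-.386,.026,-4);s=robot.state();print(s['contact_force'],s['finger_gap'],s['finger_force'])
```

```text
t 36.90 pos [ 0.5303 -0.3876  0.1542] head -3.80 turn 0.0035 shift x 2.0 y 5.6 z 128.2
[-0.29456025  0.88497836 -2.21276105] 0.01567851943158537 49.0918362829143
```

>>> arm_command:
  moves:
    - [1,2.8,10,0,-1]
    - [1,2.8,20,0,-1]
    - [0,0,25,0,-1]
    - [0,0,25,0,-1]
    - [0,0,20,0,-1]
    - [0,0,13,0,-1]
    - [0,0,7,0,-1]
    - [0,0,0,0,-1]
    - [0,0,0,0,-1]

```text
t: 37.65
eef_pos: [0.538, -0.385, 0.0364]
eef_rot: [[0.064, 0.998, 0.0], [0.998, -0.064, 0.0], [0.0, 0.0, -1.0]]
contact_force: [0.0, -0.3, -1.9]
finger_gap: 0.016
finger_force: 49.1
```

>>> arm_command:
  moves:
    - [0,0,2,0,-1]
    - [0,0,2,0,-1]
    - [0,0,0,0,-1]
    - [0,0,0,0,-1]

```text
t: 37.98
eef_pos: [0.5379, -0.3854, 0.0328]
eef_rot: [[0.064, 0.998, 0.001], [0.998, -0.064, -0.001], [-0.0, 0.001, -1.0]]
contact_force: [-0.1, 0.3, -1.6]
finger_gap: 0.0158
finger_force: 49.1
```

>>> arm_command:
  moves:
    - [0,0,2,0,-1]
    - [0,0,2,0,-1]
    - [0,0,2,0,-1]
    - [0,0,0,0,-1]
    - [0,0,0,0,-1]

```text
t: 38.4
eef_pos: [0.5375, -0.3851, 0.0259]
eef_rot: [[0.064, 0.998, -0.0], [0.998, -0.064, 0.0], [0.0, -0.0, -1.0]]
contact_force: [0.3, -0.1, -1.0]
finger_gap: 0.0158
finger_force: 49.1
```

>>> arm_command:
  moves:
    - [0,0,1.5,0,-1]
    - [0,0,1.5,0,-1]
    - [0,0,0,0,-1]
    - [0,0,0,0,-1]

```text
t: 38.73
eef_pos: [0.5378, -0.3853, 0.0235]
eef_rot: [[0.064, 0.998, 0.0], [0.998, -0.064, -0.0], [-0.0, 0.0, -1.0]]
contact_force: [-0.9, 0.7, 3.8]
finger_gap: 0.0159
finger_force: 49.7
```

Contact with the tray floor. I release, rise and check.

>>> arm_command:
  moves:
    - [0,0,0,0,-0.2]
    - [0,0,0,0,0]
    - [0,0,0,0,0]
    - [0,0,0,0,0]
    - [0,0,-8,0,0]
    - [0,0,-15,0,0]
    - [0,0,-25,0,0]
    - [0,0,-30,0,0]
    - [0,0,-35,0,0]
    - [0,0,-35,0,0]
    - [0,-25,0,0,0]
    - [0,-30,0,0,0]
    - [0,-30,0,0,0]
    - [0,-30,0,0,0]
    - [0,-30,0,0,0]
    - [0,-30,0,0,0]
    - [0,0,0,0,0]
    - [0,0,0,0,0]

```text
t: 40.23
eef_pos: [0.3623, -0.3742, 0.1727]
eef_rot: [[0.066, 0.998, 0.001], [0.998, -0.066, -0.001], [-0.001, 0.001, -1.0]]
contact_force: [0.2, -0.3, -0.7]
finger_gap: 0.0429
finger_force: 0.0
```

Run:
```python
from h import *
s=robot.state();print(s['t'],s['eef_pos'],s['contact_force'],s['finger_gap'])
p,d,c=grab('side','s9.png')
cr=p[120:380,170:430];cv2.imwrite('pics/s9c.png',cv2.resize(cr,None,fx=2.3,fy=2.3,interpolation=2)[:,:,::-1])
```

```text
40.2333 [ 0.36230459 -0.37424379  0.17268662] [ 0.16389313 -0.27166832 -0.71262536] 0.04286019389287858
```

View pics/s9c.png

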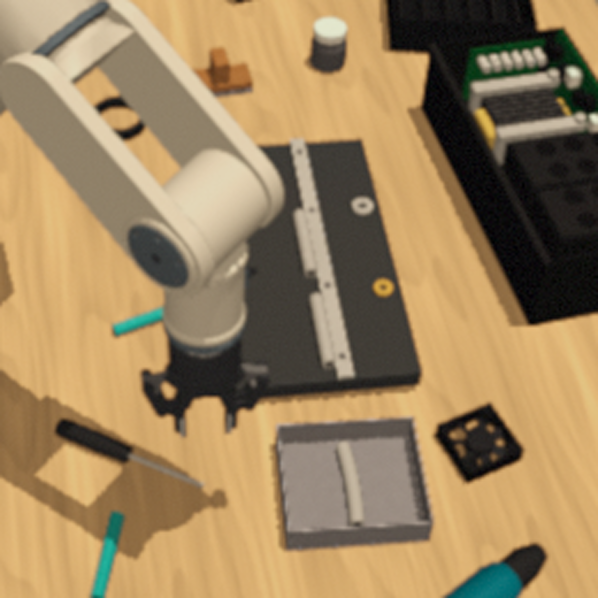

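The bent rod lies in the tray at (350,485). Both straight rods are on the strip at (306,240) and (323,330), and the block stands on the table at (222,75). I hand in.

```bash
python3 -c "
from bench import robot
print(robot.hand_in())"
```

```text
the job is handed in; nothing more can be done
None
```

The job is handed in at about 40 s: the bent rod (robot's left, y ≈ +0.12 m) is in the scrap tray, the two straight rods lie against the strip, and the block is back on its sole.

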